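# Start the programming jig and hold a controller module pressed behind its lip

### The arm

A 6-joint arm with a two-finger parallel gripper is mounted at the origin on the work surface. World frame = base frame: x ahead of the robot, y to its left, z up, the work surface at z = 0. Lengths are in m, angles in rad, forces in N, time in s.
With the tool pointing down it reaches from about 0.4 to 0.825 m from the base axis. Payload 7 kg.
Tool frame: the origin (TCP) lies between the finger pads; the fingertips stand 17 mm ahead of it and the grasp point (between the pads) lies 2 mm behind it; x points along the fingers, z is the direction in which the jaws open and shut, and the axes are right-handed (so a half turn about x gives the same grasp; the last joint's range is limited). The gripper opens to 88 mm and grips with 3 to 60 N. Pads are 19 mm wide; open, the fingers measure 130 mm over their backs; the gripper's body (78 mm by 193 mm) begins 47 mm behind the grasp point.
Start: joints at [1.637, 0.359, 0.012, 0, -1.224, -0.288], TCP at [0.149, 0.658, 0.244] pointing down, gripper open.
Joint ranges: [-3.07, 3.07], [-1.43, 2.12], [-1.02, 1.25], [-3.03, 1.67], [-3.05, -0], [-3.03, 3.03]. Speed limits (rad/s): [2.39, 2.39, 3.01, 3.14, 3.14, 3.14].

### API

Orientations are given as [roll, pitch, yaw] about the fixed x, y, z axes, in that order (R = Rz(yaw) Ry(pitch) Rx(roll)).
In Python, from station import * gives the robot as it stands.
- The arm moves only by the tool step_arm, never from a script. Its argument "deltas" is a list of rows, each a list of 5 numbers: the shift along the tool's x, y, z in cm, then the turn about the tool's x in degrees, then the closure, from 0 (fully open) to 1 (shut). In form: [[dx, dy, dz, roll, fingers], ...]. A call has exactly 10 rows; each row is the pose to reach, as a shift and turn from the pose commanded when the call began, along the tool's axes at that moment; what a row does not reach only later rows make up. A row lasts 1/12 s, in which the tool goes at most 41.7 mm and 7.16 degrees, less where a joint would pass 70% of its speed; a pose out of reach is approached as far as the arm can. A call with a gripper value outside its range is refused whole. The fingers move at their own pace and stop on an object; "squeeze" is the grip in N (left out, the last holds). Time passes only in rows, so rows that repeat a pose let the fingers close, or fill a call up. It gives the time, the measured TCP pose, the force and the opening at its end, in the units of the state.
- get_state(): the state, without advancing time (a new reading comes with each control period).
- grab_frame(name): name is "scene" or "side" or "wrist"; returns a dict with "pixels" (420x560x3 uint8, red, green, blue), "range_z" (420x560 float32, m along the optical axis (not along the pixel's ray), 0 where there is no reading), "fx", "fy", "cx", "cy" (pixels), "k1" (the pictures are not rectified: a ray, as slopes to the right and down, at radius r is drawn at 1 + k1 r^2 times it, then the intrinsics apply), "view" (4x4, takes a point from world to camera coordinates); the wrist camera has in their place "hand_eye" (4x4, takes a point from camera to tool coordinates, whose origin is the TCP and whose axes are the tool frame's). Camera axes: x right, y down, z forward; pixel columns grow to the right and rows downward; lengths in m; the calibration is good to about 2 mm. A picture is of the moment at which its call begins: read the wrist's pose just before it.
- job_done(): hands the job in, once; it reports no verdict.
Trained networks look in the newest picture that a camera, given by its name, has taken for a name from the list of things; names that differ only in an ending like _2 or _b are one class to them, and where a whole thing is asked for, a point or a joint stands for the part that bears it (a point fixed in the world has none). Each returns a list of dicts, best first, with "conf" (0 to 1); they miss things now and then, are a little off and sometimes report something else, mostly with a low value. They report only what shows in the picture. A call takes as long as a camera call.
- boxes_of(thing, camera): "extent" ([left, top, right, bottom] in pixels, round what is visible of it).
- masks_of(thing, camera): "mask" (420x560 bool, what is visible of it) and "extent" ([left, top, right, bottom] in pixels, round what is visible of it).
The state is a dict: "t": time; "q": joint angles; "qd": joint speeds; "joint_efforts": joint torques, N m; "eef_pos": TCP position; "ee_rot": TCP orientation; "force": force on the tool from outside, world axes, zero at the start; "moment": the same for the moment, N m; "width": finger opening in m.
Only numpy, scipy, OpenCV 4.12 (cv2) and the standard library are available. Lean on these libraries where they do the work, as an engineer would, in place of code of your own. Each camera call takes 0.05 s, during which the arm holds its last target.

### The job

On the electronics bench, first twist the spring-return start knob on the programming jig clockwise to its stop and let it go back to rest. Then lift the controller module out of its plywood stand, slide it upright, contacts down, behind the lip of the jig, push it fully home against the sprung contact bar, and finish while still holding it pressed there. Leave the screwdriver, the glue bottle and the little plywood box where they are.

Things in the scene. Friction and masses are not known exactly. Their poses are not given: they have to be found in the camera images.
- jig: Programming jig: fixed grey plastic fixture, origin on the bench under the middle of its slot, z up. Base x -50..80, y -57..163 mm, 30 mm high. A slot open upward runs along its y, between an aluminium lip (-x side) and a grey shelf 90 mm long and 70 mm high (+x side). On its +y side a console, 80 by 80 mm, 50 mm high, carries the start knob.
- slot (a point): Middle of the slot, 45 mm above the bench: top centre of the unpressed contact bar; axes as the jig's. The slot is 13 mm wide (x) and 68 mm long (y): lip 80 mm long, upright to 64 mm above the bench, then flared away from the slot up to 72 mm; shelf face 70 mm high; end cheeks 60 mm high.
- contact_bar (a joint): Sprung brass bar in the bottom of the slot, 9 by 56 mm: how far it is pressed down, m: 0 = up, 0.008 = on its stop (top then 37 mm above the bench). Pushes back about 3 N at first, 11 N at the stop; the module's own weight does not press it down.
- start_knob (a joint): Start knob angle, rad: 0 = rest, grows when turned clockwise seen from above, 1.0 = at its stop. A spring (about 0.04 N m at rest, 0.14 N m at the stop) brings it back to 0 when let go.
- knob_grip (a point): On the knob's vertical axis, 75 mm above the bench, at the jig's x +10, y +115 mm: where to grip. The knob is a black upright bar 36 mm long, 12 mm thick, 57 to 87 mm above the bench, on a disc 42 mm across. The point turns with it: its x axis lies along the bar, at rest along the jig's x.
- module: Controller module: upright flat plate, 9 mm thick (its x), 60 mm wide (y), 90 mm tall (z), about 60 g (varies), black plastic case with a green circuit board on both like faces and brass contacts along its lower edge. Origin at the centre of its underside. Plain case to hold in the top 34 mm.
- module_top (a point): Centre of the module's top edge, 90 mm above its origin.
- stand: Fixed plywood stand with base 70 by 100 mm; the module stands in its slot (12 mm wide in x, 66 mm long in y) with its lower edge 10 mm above the bench; the slot walls are 34 mm high. Origin on the bench under the slot's middle; the slot runs along its y.
- screwdriver: Screwdriver lying on the bench, a bystander; black handle, steel blade, lying along its own x; origin under it on the bench.
- glue: Pale glue bottle, 44 mm across, 110 mm tall, a bystander; origin at the centre of its underside.
- plybox: Small open plywood box 80 by 110 by 45 mm, a bystander; origin at the centre of its underside.

How it is judged:
By the outcome, as a careful person would: the job done as asked, in the order asked, and still so for the second after the job is handed in, while the arm keeps its last pose, push and grip.
It also fails if it takes over 64 s, if anything falls off the work surface, if the arm or the gripper's body presses on something with over 40 N, if the wrist force passes 120 N, or if a joint passes its speed limit or range.

## Working session

There is one attempt and no reset: what is moved stays moved. The work goes in short steps, Python scripts to look and compute and a tool call to move; the robot and the scene stay as the last step left them, time stands still between calls to the robot, and variables do not carry over. Pictures are saved under pics/ and viewed, and the job is handed in when it is done.

Besides the shell and the picture viewer there is one more tool, called in YAML: its name, and indented under it one key for each argument. step_arm: Moves the arm, as the interface text tells. Its arguments: {"type":"object","properties":{"deltas":{"type":"array"},"squeeze":{"type":"number"}},"required":["deltas"]}

```bash
ls; mkdir -p pics
python3 - <<'E'
from station import *
import cv2
s=get_state(); print({k:np.round(v,4).tolist() if not isinstance(v,float) else v for k,v in s.items()} if 'np' in globals() else s)
for n in ["scene","side","wrist"]:
    f=grab_frame(n); cv2.imwrite(f"pics/{n}0.png",f["pixels"][:,:,::-1])
    print(n,f["fx"],f["fy"],f["cx"],f["cy"],f["k1"],f.get("view",f.get("hand_eye")))
E
```

```text
pics
{'t': 0.0, 'q': array([ 1.63709174e+00,  3.59358317e-01,  1.10556583e-02, -3.42609042e-04,
       -1.22406730e+00, -2.88106525e-01]), 'qd': array([-0.00042751, -0.00089503, -0.00010663,  0.00030943,  0.00040862,
       -0.00032405]), 'joint_efforts': array([ 3.05624730e-03, -5.82729042e+01,  2.93053901e+01,  6.99692041e+00,
        7.10288499e-03, -1.56107162e-04]), 'eef_pos': array([0.14841817, 0.65801639, 0.24264109]), 'ee_rot': array([ 0.08625009,  1.56919007, -1.70647403]), 'force': array([-0.07832234,  0.37514983, -1.06959421]), 'moment': array([0.02253187, 0.00836576, 0.0467353 ]), 'width': 0.08774878948975764}
scene 450.82242907715937 450.82242907715937 272.0059456157364 205.18870970928552 -0.12888615287584765 [[ 0.04930276  0.99874207  0.00913864  0.04186843]
 [ 0.7997547  -0.03399552 -0.59936359 -0.42306032]
 [-0.59829896  0.03685895 -0.80042474  1.40672901]
 [ 0.          0.          0.          1.        ]]
side 520.7351916379187 520.7351916379187 272.7827533911061 216.8705949807836 -0.09375413155667937 [[-0.90081075 -0.43420284  0.00280879  0.52678269]
 [-0.27510635  0.56571562 -0.77735599  0.29542485]
 [ 0.3359412  -0.70102334 -0.62905467  0.99508053]
 [ 0.          0.          0.          1.        ]]
wrist 374.5712716891249 374.5712716891249 274.4833291287289 211.6953926345207 0.03609637151861741 [[-5.13306950e-04 -2.80088988e-01  9.59973904e-01 -1.41446842e-01]
 [ 1.51813773e-03 -9.59973142e-01 -2.80087954e-01  7.49540681e-02]
 [ 9.99998716e-01  1.31360151e-03  9.17974546e-04 -1.47678303e-04]
 [ 0.00000000e+00  0.00000000e+00  0.00000000e+00  1.00000000e+00]]
```

View pics/scene0.png

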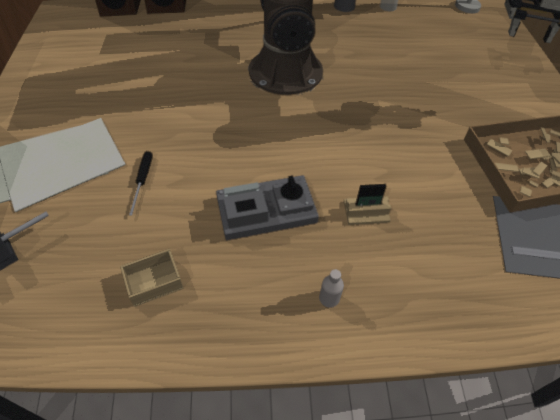

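View pics/side0.png

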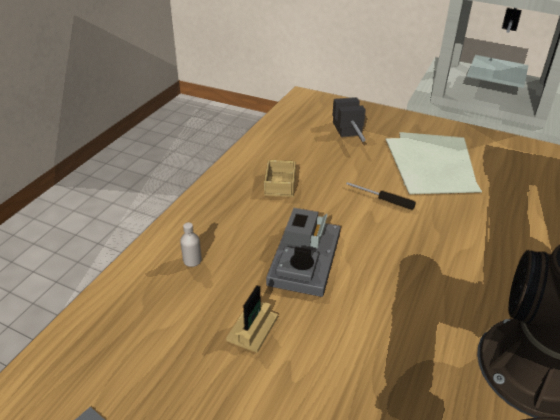

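View pics/wrist0.png

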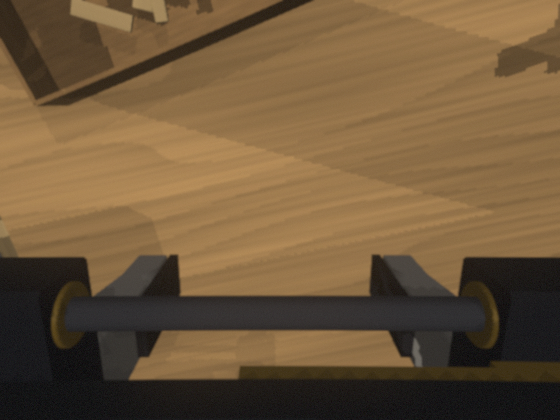

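Scene picture: jig at about (267,207), its knob at (291,188), module in its stand at (371,200), glue at (331,288), box at (151,277) and screwdriver at (140,185). Next I build point clouds and get poses from the masks.

```bash
cat > h.py <<'E'
from station import *
import numpy as np, cv2
from scipy.spatial.transform import Rotation as R
def cloud(f, st=None):
    d=f["range_z"]; v,u=np.mgrid[0:420,0:560].astype(float)
    x=(u-f["cx"])/f["fx"]; y=(v-f["cy"])/f["fy"]
    K=np.array([[f["fx"],0,f["cx"]],[0,f["fy"],f["cy"]],[0,0,1.]])
    p=cv2.undistortPoints(np.stack([u.ravel(),v.ravel()],1)[:,None],K,np.array([f["k1"],0,0,0,0.]))[:,0]
    P=np.c_[p,np.ones(len(p))]*d.reshape(-1,1)
    if "view" in f: T=np.linalg.inv(f["view"])
    else:
        T0=np.eye(4); T0[:3,:3]=R.from_euler('xyz',st["ee_rot"]).as_matrix(); T0[:3,3]=st["eef_pos"]; T=T0@f["hand_eye"]
    W=P@T[:3,:3].T+T[:3,3]
    W[d.ravel()==0]=np.nan
    return W.reshape(420,560,3)
def proj(f,p,st=None):
    if "view" in f: V=f["view"]
    else:
        T0=np.eye(4); T0[:3,:3]=R.from_euler('xyz',st["ee_rot"]).as_matrix(); T0[:3,3]=st["eef_pos"]; V=np.linalg.inv(T0@f["hand_eye"])
    c=np.atleast_2d(p)@V[:3,:3].T+V[:3,3]
    s=c[:,:2]/c[:,2:]; s=s*(1+f["k1"]*(s**2).sum(1,keepdims=True))
    return s*[f["fx"],f["fy"]]+[f["cx"],f["cy"]]
def show():
    s=get_state(); print("t",round(s["t"],2),"pos",np.round(s["eef_pos"],4),"rot",np.round(s["ee_rot"],4),"F",np.round(s["force"],1),"w",round(s["width"],4)); return s
E
python3 - <<'E'
from h import *
for cam in ["scene","side"]:
    f=grab_frame(cam); W=cloud(f); np.savez(f"pics/{cam}.npz",W=W,px=f["pixels"])
    for n in ["jig","knob_grip","module","stand","glue","plybox","screwdriver"]:
        for m in masks_of(n,cam)[:2]:
            P=W[m["mask"]]; P=P[~np.isnan(P[:,0])]
            print(cam,n,round(m["conf"],2),np.round(m["extent"]),m["mask"].sum(),"med",np.round(np.median(P,0),3),"zmax",np.percentile(P[:,2],[2,50,98]).round(3))
            if m["conf"]>.5:
                lo={"jig":.02,"stand":.02,"module":.045,"knob_grip":.06}.get(n,.005)
                Q=P[P[:,2]>lo][:,:2].astype(np.float32)
                if len(Q)>5: print("   rect",cv2.minAreaRect(Q))
E
```

```text
scene jig 0.93 [218. 177. 318. 241.] 4646 med [ 0.571 -0.085  0.048] zmax [0.008 0.048 0.074]
   rect ((0.5436921119689941, -0.08396102488040924), (0.13179737329483032, 0.21741682291030884), 11.262970924377441)
scene knob_grip 0.77 [284. 177. 298. 198.] 233 med [ 0.531 -0.027  0.062] zmax [0.053 0.062 0.089]
   rect ((0.5262182354927063, -0.02765558287501335), (0.027083858847618103, 0.03373720124363899), 80.02962493896484)
scene module 0.69 [354. 186. 388. 207.] 589 med [0.56  0.156 0.072] zmax [0.003 0.072 0.102]
   rect ((0.5566253066062927, 0.1553107500076294), (0.013179897330701351, 0.06203009933233261), 1.8042439222335815)
scene module 0.4 [217. 173. 321. 243.] 4694 med [ 0.571 -0.086  0.048] zmax [0.008 0.048 0.074]
scene stand 0.91 [343. 195. 396. 222.] 965 med [0.574 0.151 0.016] zmax [-0.     0.016  0.037]
   rect ((0.560078501701355, 0.1559382975101471), (0.10169223695993423, 0.037652675062417984), 87.25677490234375)
scene glue 0.84 [319. 266. 340. 306.] 692 med [0.788 0.035 0.072] zmax [0.008 0.072 0.112]
   rect ((0.7816035151481628, 0.03758455812931061), (0.0437652468681
[... 1557 characters left out ...]
89), (0.038096651434898376, 0.10354442894458771), 1.6662412881851196)
side glue 0.6 [181. 223. 206. 269.] 656 med [0.769 0.05  0.057] zmax [0.001 0.057 0.111]
   rect ((0.771817684173584, 0.043887924402952194), (0.0422251857817173, 0.03525274991989136), 59.879146575927734)
side plybox 0.92 [267. 159. 298. 196.] 1029 med [ 0.726 -0.345  0.023] zmax [0.003 0.023 0.047]
   rect ((0.7236916422843933, -0.332973837852478), (0.07974458485841751, 0.11986517906188965), 20.736034393310547)
side screwdriver 0.96 [379. 192. 416. 207.] 317 med [ 0.398 -0.382  0.021] zmax [0.006 0.021 0.029]
   rect ((0.4038437008857727, -0.3863052725791931), (0.024594223126769066, 0.09835821390151978), 85.15560913085938)
```

```bash
cat >> h.py <<'E'
def plan(tgt, jaw_deg):
    s=show(); M=R.from_euler('xyz',s["ee_rot"]).as_matrix()
    d=M.T@(np.array(tgt)-s["eef_pos"])*100
    a=np.degrees(np.arctan2(M[1,2],M[0,2]))
    # positive roll about down axis lowers world angle
    r=(a-jaw_deg+90)%180-90
    print("jaw now",round(a,2),"delta cm",np.round(d,2),"roll",round(r,2),"q",np.round(s["q"],3),"xaxis",np.round(M[:,0],4))
E
python3 - <<'E'
from h import *
plan([.5255,-.023,.16],101)
E
```

```text
t 0.95 pos [0.1485 0.6584 0.2436] rot [ 1.1536  1.5708 -0.639 ] F [-1.   0.4 -0.4] w 0.0876
jaw now -102.71 delta cm [ 8.36 51.77 58.18] roll -23.71 q [ 1.637  0.359  0.012  0.    -1.224 -0.288] xaxis [ 0. -0. -1.]
```

step_arm:
  deltas:
    - [0.2, 1.3, 1.5, -1, 0]
    - [0.6, 4, 4.5, -2, 0]
    - [1, 7, 8, -4, 0]
    - [1.4, 10, 11.3, -6, 0]
    - [1.8, 13, 14.6, -8, 0]
    - [2.2, 16, 18, -10, 0]
    - [2.6, 18.8, 21, -12, 0]
    - [2.9, 21, 23.5, -13, 0]
    - [3.1, 23.3, 26, -14, 0]
    - [3.3, 25.5, 28.5, -15, 0]

```text
t: 1.78
eef_pos: [0.3351, 0.3219, 0.2107]
ee_rot: [2.664, 1.57, 1.134]
force: [1.3, -0.2, -0.8]
width: 0.0877
```

Run:
```python
from h import *
plan([.5255,-.023,.2],101)
```

```text
t 1.78 pos [0.3351 0.3219 0.2107] rot [2.6639 1.5704 1.1339] F [ 1.3 -0.2 -0.8] w 0.0877
jaw now -87.66 delta cm [ 1.06 17.61 35.24] roll -8.66 q [ 1.191  0.033 -0.482  0.    -1.055  0.421] xaxis [ 2.e-04  4.e-04 -1.e+00]
```

step_arm:
  deltas:
    - [0.1, 1.8, 3.5, -1, 0]
    - [0.2, 3.6, 7.2, -2, 0]
    - [0.4, 5.4, 10.9, -3, 0]
    - [0.5, 7.2, 14.5, -4, 0]
    - [0.6, 9, 18, -5, 0]
    - [0.7, 10.8, 21.7, -6, 0]
    - [0.8, 12.6, 25.3, -7, 0]
    - [0.9, 14.4, 28.9, -8, 0]
    - [1.1, 16.2, 32.4, -8.7, 0]
    - [1.1, 17.6, 35.2, -8.7, 0]

```text
t: 2.62
eef_pos: [0.5253, -0.0229, 0.1995]
ee_rot: [0.864, 1.571, -0.515]
force: [0.9, 0.2, 0.4]
width: 0.0877
```

Run:
```python
from h import *
s=show()
f=grab_frame("wrist"); W=cloud(f,s); cv2.imwrite("pics/w1.png",f["pixels"][:,:,::-1])
for n in ["knob_grip","jig"]:
  for m in masks_of(n,"wrist")[:2]:
    P=W[m["mask"]]; P=P[~np.isnan(P[:,0])]
    print(n,round(m["conf"],2),m["extent"],np.percentile(P,[1,50,99],axis=0).round(3).tolist())
    if n=="knob_grip":
        Q=P[(P[:,2]>.08)&(P[:,2]<.095)]; print(len(Q),cv2.minAreaRect(Q[:,:2].astype(np.float32)) if len(Q)>5 else 0)
Q=W[(W[...,2]>.082)&(W[...,2]<.093)]; print(len(Q),cv2.minAreaRect(Q[:,:2].astype(np.float32)))
Q=W[(W[...,2]>.045)&(W[...,2]<.053)]; print(len(Q),cv2.minAreaRect(Q[:,:2].astype(np.float32)))
f=grab_frame("scene"); cv2.imwrite("pics/s1.png",f["pixels"][:,:,::-1])
plan([.5255,-.023,.2],101)
```

```text
t 2.62 pos [ 0.5253 -0.0229  0.1995] rot [ 0.8637  1.5706 -0.5152] F [0.9 0.2 0.4] w 0.0877
knob_grip 0.93 [246.0, 172.9, 300.8, 239.2] [[0.506, -0.042, 0.051], [0.527, -0.022, 0.058], [0.544, -0.003, 0.088]]
814 ((0.5246300101280212, -0.023232799023389816), (0.03603857755661011, 0.011428436264395714), 10.925169944763184)
jig 0.65 [383.7, 212.6, 449.4, 221.8] [[0.527, -0.165, 0.041], [0.534, -0.144, 0.045], [0.539, -0.112, 0.047]]
1068 ((0.5487957000732422, 0.062498465180397034), (0.2023019939661026, 0.03550800681114197), 74.10279846191406)
8392 ((0.5379243493080139, 0.000136449933052063), (0.09499949216842651, 0.3497491180896759), 8.38202953338623)
t 2.82 pos [ 0.5245 -0.0213  0.1992] rot [-1.6375  1.5702 -3.0191] F [-0.3  0.4  0. ] w 0.0874
jaw now -79.16 delta cm [-0.08  0.07  0.18] roll -0.16 q [ 0.333  0.148 -0.38  -0.    -1.043  1.427] xaxis [-6.e-04 -1.e-04 -1.e+00]
```

View pics/w1.png

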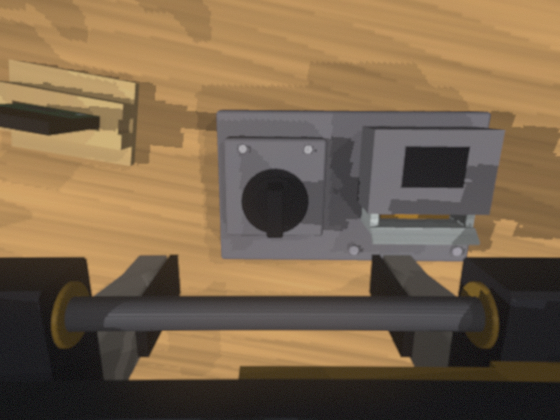

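The wrist view shows the knob at (275,205). Its measured centre is (0.5246, -0.0232) with the bar at 10.9°, so the tool is already lined up. Descending.

step_arm:
  deltas:
    - [1, 0, 0, 0, 0.3]
    - [3, 0, 0.1, 0, 0.3]
    - [5.5, 0, 0.1, 0, 0.3]
    - [8, 0, 0.1, 0, 0.3]
    - [10, 0, 0.1, 0, 0.3]
    - [11.5, 0, 0.1, 0, 0.3]
    - [12.1, 0, 0.1, 0, 0.3]
    - [12.1, 0, 0.1, 0, 0.3]
    - [12.1, 0, 0.1, 0, 0.4]
    - [12.1, 0, 0.1, 0, 0.4]
  squeeze: 20

```text
t: 3.65
eef_pos: [0.5253, -0.0207, 0.0796]
ee_rot: [1.601, 1.569, 0.223]
force: [0.6, 0.1, 0.1]
width: 0.0545
```

step_arm:
  deltas:
    - [0, 0, 0, 0, 0.6]
    - [0, 0, 0, 0, 0.8]
    - [0, 0, 0, 0, 1]
    - [0, 0, 0, 0, 1]
    - [0, 0, 0, 0, 1]
    - [0, 0, 0, 0, 1]
    - [0, 0, 0, 0, 1]
    - [0, 0, 0, 0, 1]
    - [0, 0, 0, 0, 1]
    - [0, 0, 0, 0, 1]
  squeeze: 20

```text
t: 4.48
eef_pos: [0.525, -0.0228, 0.0787]
ee_rot: [-0.19, 1.569, -1.569]
force: [3.1, -10.1, -1.5]
width: 0.012
```

Run:
```python
from h import *
plan([.5246,-.0232,.078],101)
print(get_state()["moment"])
```

```text
t 4.48 pos [ 0.525  -0.0228  0.0787] rot [-0.1903  1.5689 -1.5693] F [  3.1 -10.1  -1.5] w 0.012
jaw now -79.01 delta cm [ 0.07 -0.04  0.03] roll -0.01 q [ 0.332  0.286 -0.526  0.003 -0.759  1.429] xaxis [ 0.     -0.0018 -1.    ]
[-3.68248483 -1.16321384 -0.11102465]
```

step_arm:
  deltas:
    - [0, 0, 0.1, 0, 1]
    - [0, 0, 0.1, 4, 1]
    - [0, 0, 0.1, 10, 1]
    - [0, 0, 0.1, 16, 1]
    - [0, 0, 0.1, 22, 1]
    - [0, 0, 0.1, 29, 1]
    - [0, 0, 0.1, 36, 1]
    - [0, 0, 0.1, 43, 1]
    - [0, 0, 0.1, 49, 1]
    - [0, 0, 0.1, 54, 1]
  squeeze: 40

```text
t: 5.32
eef_pos: [0.5249, -0.023, 0.0787]
ee_rot: [0.653, 1.57, -1.673]
force: [0.9, -4.8, 1.1]
width: 0.0116
```

Run:
```python
from h import *
plan([.5246,-.0232,.078],101)
s=get_state(); print(s["moment"], s["joint_efforts"])
```

```text
t 5.32 pos [ 0.5249 -0.023   0.0787] rot [ 0.6534  1.5699 -1.6732] F [ 0.9 -4.8  1.1] w 0.0116
jaw now -133.31 delta cm [ 0.07 -0.01  0.04] roll -54.31 q [ 0.33   0.286 -0.525  0.001 -0.759  0.484] xaxis [-1.e-04 -9.e-04 -1.e+00]
[-1.72871333 -0.47649426  0.16855333] [  2.47921653 -44.49144959  21.69279277   3.73099141   0.22626498
   1.21799681]
```

step_arm:
  deltas:
    - [0, 0, 0, 1, 1]
    - [0, 0, 0, 2, 1]
    - [0, 0, 0, 3, 1]
    - [0, 0, 0, 4, 1]
    - [0, 0, 0, 5, 1]
    - [0, 0, 0, 6, 1]
    - [0, 0, 0, 6, 1]
    - [0, 0, 0, 6, 1]
    - [0, 0, 0, 6, 1]
    - [0, 0, 0, 6, 1]

```text
t: 6.15
eef_pos: [0.525, -0.023, 0.0787]
ee_rot: [0.759, 1.57, -1.666]
force: [1.1, -5.2, 1.4]
width: 0.0116
```

Run:
```python
from h import *
plan([.5246,-.0232,.078],101)
s=get_state(); print(s["moment"], s["joint_efforts"][5])
f=grab_frame("wrist"); W=cloud(f,s); cv2.imwrite("pics/w2.png",f["pixels"][:,:,::-1])
f=grab_frame("side"); cv2.imwrite("pics/sd2.png",cv2.resize(f["pixels"][180:320,220:400,::-1],None,fx=4,fy=4))
```

```text
t 6.15 pos [ 0.525  -0.023   0.0787] rot [ 0.7586  1.5696 -1.6659] F [ 1.1 -5.2  1.4] w 0.0116
jaw now -138.92 delta cm [ 0.07 -0.01  0.04] roll -59.92 q [ 0.331  0.286 -0.525  0.002 -0.759  0.385] xaxis [-1.0e-04 -1.2e-03 -1.0e+00]
[-1.86754093 -0.43907484  0.72837082] -0.7127361372113228
```

View pics/w2.png

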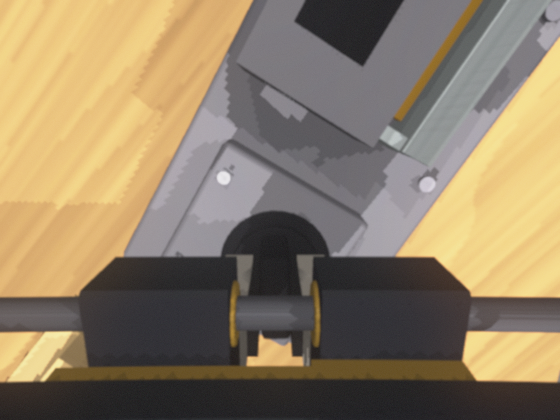

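View pics/sd2.png

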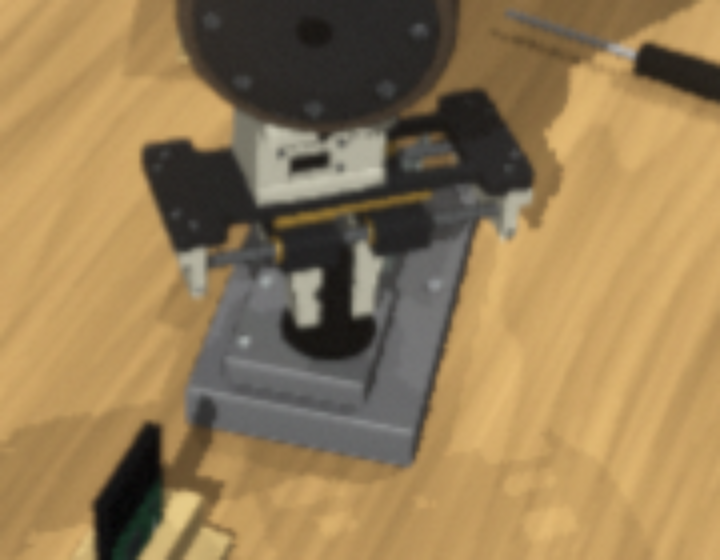

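Vertical torque on the tool rose from 0.17 to 0.73 N m over the last few degrees at a jaw turn of 59.9°, and the bar still lines up with the pads, so the knob is on its stop. Releasing.

step_arm:
  deltas:
    - [0, 0, 0, 0, 0]
    - [0, 0, 0, 0, 0]
    - [0, 0, 0, 0, 0]
    - [0, 0, 0, 0, 0]
    - [0, 0, 0, 0, 0]
    - [0, 0, 0, 0, 0]
    - [0, 0, 0, 0, 0]
    - [-1, 0, 0, 0, 0]
    - [-3, 0, 0, 0, 0]
    - [-6, 0, 0, 0, 0]

```text
t: 7.08
eef_pos: [0.5232, -0.0225, 0.1377]
ee_rot: [-0.526, 1.566, -2.952]
force: [0.5, -1.3, 0.2]
width: 0.0729
```

step_arm:
  deltas:
    - [-3, 0, 0, 0, 0]
    - [-5, 0, 0, 0, 0]
    - [-6, 0, 0, 0, 0]
    - [-6, 0, 0, 0, 0]
    - [-6, 0, 0, 0, 0]
    - [-6, 0, 0, 0, 0]
    - [-6, 0, 0, 0, 0]
    - [-6, 0, 0, 0, 0]
    - [-6, 0, 0, 0, 0]
    - [-6, 0, 0, 0, 0]

```text
t: 7.92
eef_pos: [0.5247, -0.0224, 0.198]
ee_rot: [-0.399, 1.57, -2.825]
force: [0.0, -0.0, 0.3]
width: 0.0873
```

Run:
```python
from h import *
plan([.556,.157,.2],1.7)
s=get_state()
f=grab_frame("wrist"); W=cloud(f,s); cv2.imwrite("pics/w3.png",f["pixels"][:,:,::-1])
for m in masks_of("knob_grip","wrist")[:1]:
    P=W[m["mask"]]; Q=P[(P[:,2]>.08)&(P[:,2]<.095)]; print(m["conf"],len(Q),cv2.minAreaRect(Q[:,:2].astype(np.float32)))
def pk(lo,hi,n):
    global W
    J=np.c_[(W.reshape(-1,3)[:,:2]-[.5365,-.138])]; a=np.radians(10.9)
    L=J@np.array([[np.cos(a),-np.sin(a)],[np.sin(a),np.cos(a)]]); z=W.reshape(-1,3)[:,2]
    k=(z>lo)&(z<hi)&(np.abs(L[:,0]-20)<80)&(L[:,1]>-.08)&(L[:,1]<.18)&(np.abs(L[:,0])<.1)
    if k.sum()>5: print(n,k.sum(),np.percentile(L[k],[1,50,99],axis=0).round(4).tolist(), cv2.minAreaRect(W.reshape(-1,3)[k][:,:2].astype(np.float32)))
pk(.066,.0735,"shelf+lip"); pk(.040,.0475,"bar")
```

```text
t 7.92 pos [ 0.5247 -0.0224  0.198 ] rot [-0.3993  1.5696 -2.8254] F [ 0.  -0.   0.3] w 0.0873
jaw now -139.01 delta cm [ -0.21 -11.48 -14.13] roll 39.29 q [ 0.331  0.149 -0.381 -0.    -1.041  0.384] xaxis [-1.1e-03 -4.0e-04 -1.0e+00]
0.81 889 ((0.5246664881706238, -0.02310756966471672), (0.035188138484954834, 0.012271318584680557), 10.581893920898438)
shelf+lip 13072 [[-0.0174, -0.0386], [0.0281, 0.006], [0.0665, 0.0452]] ((0.5535544753074646, -0.0967782586812973), (0.08605466783046722, 0.1634843498468399), 10.711935997009277)
bar 1157 [[-0.0169, -0.0336], [-0.0025, 0.0027], [0.0593, 0.1218]] ((0.5473630428314209, -0.07277750968933105), (0.08462302386760712, 0.18800364434719086), 14.85239028930664)
```

View pics/w3.png

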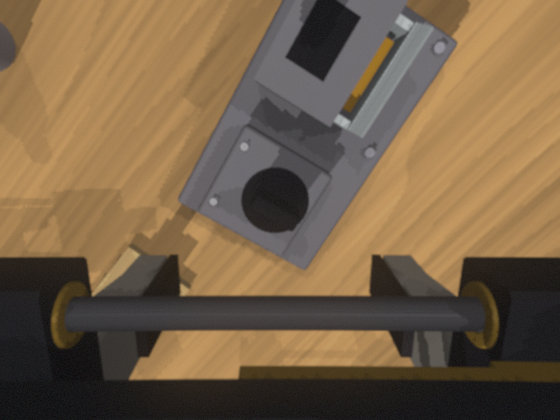

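Knob is back at rest (10.6°, against 10.9° before). On to the module.

step_arm:
  deltas:
    - [0, -1.5, -1.8, 5, 0]
    - [0, -3.5, -4.3, 11, 0]
    - [0, -5.5, -6.8, 17, 0]
    - [0, -7.5, -9.2, 23, 0]
    - [0, -9.5, -11.7, 29, 0]
    - [0, -11, -13.5, 35, 0]
    - [0, -11.5, -14.1, 39.3, 0]
    - [0, -11.5, -14.1, 39.3, 0]
    - [0, -11.5, -14.1, 39.3, 0]
    - [0, -11.5, -14.1, 39.3, 0]

```text
t: 8.85
eef_pos: [0.5556, 0.1565, 0.1984]
ee_rot: [0.533, 1.57, -2.577]
force: [-1.3, 0.0, 0.6]
width: 0.0878
```

Run:
```python
from h import *
s=show()
f=grab_frame("wrist"); W=cloud(f,s); cv2.imwrite("pics/w4.png",f["pixels"][:,:,::-1])
for n,lo,hi in [("module",.094,.106),("stand",.028,.038)]:
  for m in masks_of(n,"wrist")[:2]:
    P=W[m["mask"]]; Q=P[(P[:,2]>lo)&(P[:,2]<hi)]; print(n,m["conf"],m["extent"],len(Q),np.percentile(P[:,2][~np.isnan(P[:,2])],[2,50,98]))
    if len(Q)>5: print(Q.mean(0),cv2.minAreaRect(Q[:,:2].astype(np.float32)))
plan([.556,.157,.2],1.7)
```

```text
t 8.85 pos [0.5556 0.1565 0.1984] rot [ 0.5332  1.5703 -2.5769] F [-1.3  0.   0.6] w 0.0878
module 0.66 [267.6, 157.3, 280.3, 259.4] 1141 [0.02404356 0.10000132 0.10139919]
[0.55534752 0.1545389  0.10011706] ((0.5554409623146057, 0.15547239780426025), (0.008989977650344372, 0.059835128486156464), 1.7049593925476074)
stand 0.79 [230.6, 129.9, 315.1, 251.3] 3578 [0.00098334 0.01156521 0.03555108]
[0.5553761  0.15196327 0.03417882] ((0.5552275776863098, 0.15732955932617188), (0.03597544506192207, 0.10024216771125793), 1.4589771032333374)
t 9.0 pos [0.5558 0.1561 0.1987] rot [-2.8072  1.5707  0.364 ] F [ 0.4 -0.9 -0.5] w 0.0875
jaw now -178.3 delta cm [-0.13 -0.09 -0.02] roll -0.0 q [ 0.613  0.233 -0.272  0.    -1.065 -0.583] xaxis [ 1.e-04  0.e+00 -1.e+00]
```

View pics/w4.png

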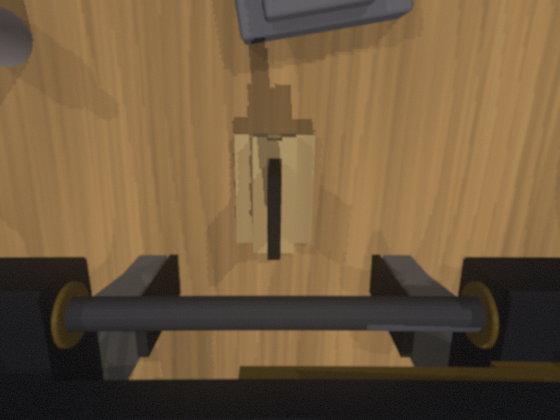

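Module found at (0.5554, 0.1555), yaw 1.7°, top at z 0.100. It's the black strip around (273,208) in the wrist picture, centred between the jaws.

step_arm:
  deltas:
    - [1, 0.1, 0, 0, 0]
    - [3, 0.1, 0, 0, 0.2]
    - [5.5, 0.1, 0, 0, 0.3]
    - [8, 0.1, 0, 0, 0.3]
    - [10, 0.1, 0, 0, 0.3]
    - [11, 0.1, 0, 0, 0.4]
    - [11.3, 0.1, 0, 0, 0.5]
    - [11.3, 0.1, 0, 0, 0.6]
    - [11.3, 0.1, 0, 0, 0.7]
    - [11.3, 0.1, 0, 0, 0.7]
  squeeze: 15

```text
t: 9.83
eef_pos: [0.5567, 0.1563, 0.0869]
ee_rot: [-2.672, 1.569, 0.499]
force: [-0.6, -0.5, 0.4]
width: 0.0334
```

step_arm:
  deltas:
    - [0, 0, 0, 0, 0.8]
    - [0, 0, 0, 0, 0.85]
    - [0, 0, 0, 0, 0.9]
    - [0, 0, 0, 0, 1]
    - [0, 0, 0, 0, 1]
    - [0, 0, 0, 0, 1]
    - [0, 0, 0, 0, 1]
    - [0, 0, 0, 0, 1]
    - [0, 0, 0, 0, 1]
    - [0, 0, 0, 0, 1]
  squeeze: 15

```text
t: 10.67
eef_pos: [0.5561, 0.1561, 0.086]
ee_rot: [-2.823, 1.57, 0.348]
force: [-1.8, 0.3, 5.5]
width: 0.0092
```

Run:
```python
from h import *
plan([.5554,.1555,.087],1.7)
```

```text
t 10.67 pos [0.5561 0.1561 0.086 ] rot [-2.8232  1.5702  0.3482] F [-1.8  0.3  5.5] w 0.0092
jaw now -178.29 delta cm [-0.1   0.06  0.07] roll 0.01 q [ 0.612  0.35  -0.403  0.    -0.818 -0.583] xaxis [ 6.e-04  2.e-04 -1.e+00]
```

step_arm:
  deltas:
    - [0, 0, 0, 0, 1]
    - [0, 0, 0, 0, 1]
    - [-0.5, 0, 0, 0, 1]
    - [-1.5, 0, 0, 0, 1]
    - [-3, 0, 0, 0, 1]
    - [-5, 0, 0, 0, 1]
    - [-7, 0, 0, 0, 1]
    - [-9, 0, 0, 0, 1]
    - [-10, 0, 0, 0, 1]
    - [-10, 0, 0, 0, 1]
  squeeze: 40

```text
t: 11.5
eef_pos: [0.5571, 0.1566, 0.1885]
ee_rot: [-2.675, 1.566, 0.497]
force: [-0.4, 0.1, 0.4]
width: 0.0092
```

Run:
```python
from h import *
show()
for n in ["side","scene"]:
    f=grab_frame(n); cv2.imwrite(f"pics/{n}5.png",f["pixels"][:,:,::-1])
    for m in masks_of("module",n)[:1]:
        W=cloud(f); P=W[m["mask"]]; P=P[~np.isnan(P[:,0])]; print(n,m["conf"],m["extent"],np.percentile(P,[2,50,98],axis=0).round(3).tolist())
plan([.5365,-.138,.186],10.9)
```

```text
t 11.5 pos [0.5571 0.1566 0.1885] rot [-2.6745  1.5661  0.4968] F [-0.4  0.1  0.4] w 0.0092
side 0.73 [242.5, 256.4, 259.7, 301.3] [[0.552, 0.136, 0.118], [0.553, 0.176, 0.152], [0.559, 0.187, 0.204]]
scene 0.65 [359.6, 157.1, 388.0, 185.0] [[0.553, 0.125, 0.112], [0.56, 0.14, 0.145], [0.563, 0.179, 0.2]]
t 11.7 pos [0.5551 0.1557 0.1843] rot [ 0.3354  1.5687 -2.777 ] F [ 0.4  0.3 -1. ] w 0.0089
jaw now -178.33 delta cm [-0.15 29.3   2.72] roll -9.23 q [ 6.120e-01  2.450e-01 -2.910e-01 -1.000e-03 -1.036e+00 -5.830e-01] xaxis [-1.9e-03 -7.0e-04 -1.0e+00]
```

View pics/side5.png

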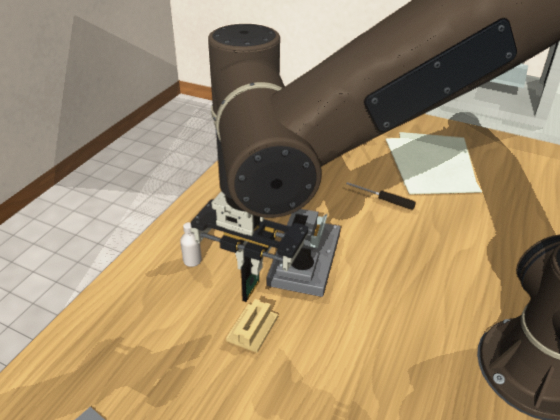

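Module is held upright and clear of the stand (side view, at (250,275)). Carrying it above the slot.

step_arm:
  deltas:
    - [0, 1, 0.1, -1, 1]
    - [0, 3, 0.3, -2, 1]
    - [0, 6, 0.6, -3, 1]
    - [0, 9, 0.9, -4, 1]
    - [0, 12, 1.2, -5, 1]
    - [0, 15, 1.5, -6, 1]
    - [0, 18, 1.8, -7, 1]
    - [0, 21, 2, -8, 1]
    - [0, 24, 2.3, -9.2, 1]
    - [0, 26.5, 2.5, -9.2, 1]

```text
t: 12.53
eef_pos: [0.5376, -0.1115, 0.1843]
ee_rot: [-0.097, 1.568, -3.048]
force: [-0.4, 0.1, -1.2]
width: 0.0087
```

step_arm:
  deltas:
    - [0, 1.3, 0.1, 0, 1]
    - [0, 2, 0.1, 0, 1]
    - [0, 2.4, 0.1, 0, 1]
    - [0, 2.4, 0.1, 0, 1]
    - [0, 2.4, 0.1, 0, 1]
    - [0, 2.4, 0.1, 0, 1]
    - [0, 2.4, 0.1, 0, 1]
    - [0, 2.4, 0.1, 0, 1]
    - [0, 2.4, 0.1, 0, 1]
    - [0, 2.4, 0.1, 0, 1]

```text
t: 13.37
eef_pos: [0.5423, -0.1331, 0.1857]
ee_rot: [3.093, 1.571, 0.142]
force: [-0.5, 0.2, 0.1]
width: 0.0086
```

Run:
```python
from h import *
ps=[show()]
f=grab_frame("wrist"); W=cloud(f,ps[0]); cv2.imwrite("pics/w6.png",f["pixels"][:,:,::-1])
g=grab_frame("scene"); Ws=cloud(g); cv2.imwrite("pics/scene6.png",cv2.resize(g["pixels"][120:270,170:360,::-1],None,fx=4,fy=4))
h=grab_frame("side"); Wd=cloud(h); cv2.imwrite("pics/side6.png",cv2.resize(h["pixels"][130:310,200:380,::-1],None,fx=4,fy=3.3))
a=np.radians(10.9); o=np.array([.5365,-.138])
for n,X in [("wrist",W),("scene",Ws),("side",Wd),("scene0",np.load("pics/scene.npz")["W"]),("side0",np.load("pics/side.npz")["W"])]:
    X=X.reshape(-1,3); X=X[~np.isnan(X[:,0])]
    D=X[:,:2]-o; L=np.c_[D@[np.cos(a),np.sin(a)],D@[-np.sin(a),np.cos(a)]]
    for nm,lo,hi,x0,x1 in [("shelftop",.066,.074,0,.08),("lip",.066,.075,-.03,0),("held",.115,.15,-.03,.03)]:
        k=(X[:,2]>lo)&(X[:,2]<hi)&(L[:,0]>x0)&(L[:,0]<x1)&(np.abs(L[:,1])<.06)
        if k.sum()>10: print(n,nm,k.sum(),np.percentile(L[k],[1,50,99],axis=0).round(4).tolist(),X[k][:,2].mean().round(4))
plan([.5365,-.138,.186],10.9)
```

```text
t 13.37 pos [ 0.5423 -0.1331  0.1857] rot [3.0927 1.5706 0.1417] F [-0.5  0.2  0.1] w 0.0086
wrist shelftop 8991 [[0.0063, -0.0445], [0.0388, -0.0097], [0.0664, 0.0357]] 0.0705
wrist lip 1301 [[-0.0183, -0.0393], [-0.014, -0.0044], [-0.0095, 0.0354]] 0.0704
wrist held 257 [[0.0014, -0.0266], [0.0062, -0.0263], [0.0106, -0.0232]] 0.1343
scene shelftop 939 [[0.0059, -0.0438], [0.0394, 0.0004], [0.0689, 0.0451]] 0.0706
scene lip 157 [[-0.0176, -0.0383], [-0.0122, 0.001], [-0.0065, 0.0406]] 0.0701
scene held 186 [[0.0082, -0.0259], [0.0113, 0.0026], [0.0135, 0.032]] 0.1267
side shelftop 627 [[0.0068, -0.0462], [0.0384, 0.0078], [0.0685, 0.0458]] 0.0707
side lip 74 [[-0.0166, -0.0395], [-0.0127, 0.0044], [-0.0076, 0.0402]] 0.0707
side held 95 [[0.0017, -0.025], [0.0034, 0.0287], [0.0111, 0.0357]] 0.1323
scene0 shelftop 944 [[0.0063, -0.0436], [0.0397, 0.0003], [0.0686, 0.045]] 0.0704
scene0 lip 155 [[-0.018, -0.0384], [-0.0125, -0.0015], [-0.0065, 0.0405]] 0.0701
side0 shelftop 659 [[0.0067, -0.0449], [0.0371, 0.0046], [0.0682, 0.0467]] 0.0708
side0 lip 73 [[-0.0167, -0.0427], [-0.0121, 0.0001], [-0.0074, 0.0399]] 0.0707
t 13.52 pos [ 0.5423 -0.1333  0.1856] rot [ 2.5768  1.5707 -0.3745] F [-0.9 -0.5 -0.7] w 0.0089
jaw now -169.1 delta cm [-0.04  0.35  0.66] roll 0.0 q [ 0.11   0.214 -0.33   0.    -1.027  0.081] xaxis [ 1.e-04 -0.e+00 -1.e+00]
```

View pics/w6.png

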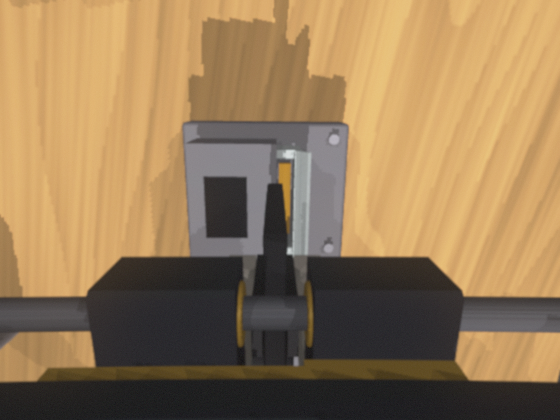

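View pics/side6.png

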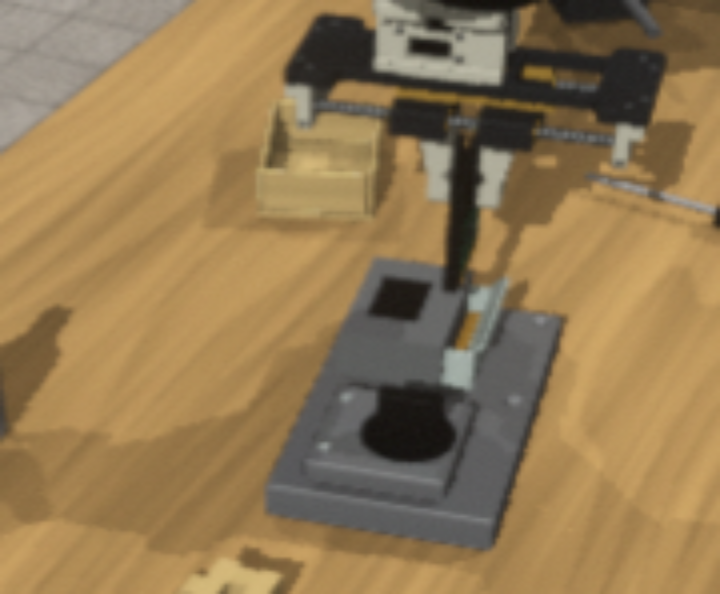

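View pics/scene6.png

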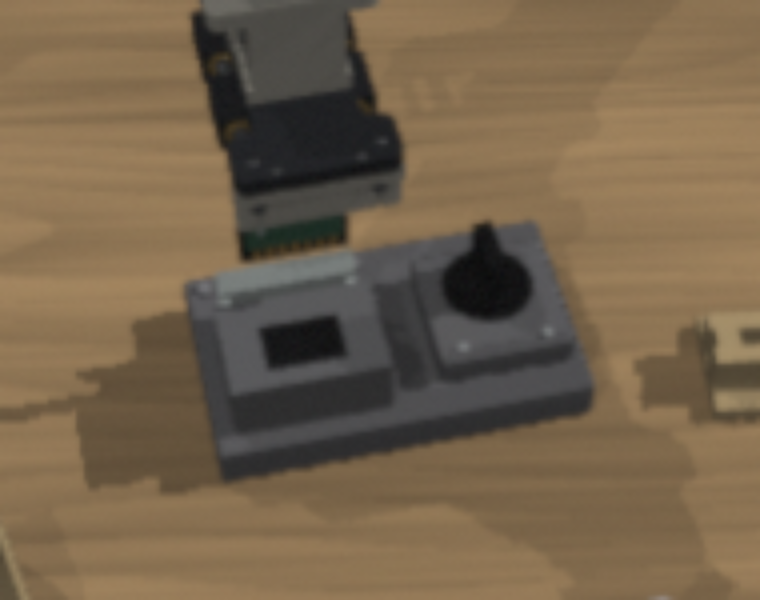

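Aligning: the module is about 6 mm too far toward the shelf and 4 mm toward the knob side. Shift, then hover just above the lip and measure.

step_arm:
  deltas:
    - [0, 0.1, 0.2, 0, 1]
    - [0, 0.2, 0.4, 0, 1]
    - [0, 0.36, 0.62, 0, 1]
    - [0.5, 0.36, 0.62, 0, 1]
    - [1, 0.36, 0.62, 0, 1]
    - [1.6, 0.36, 0.62, 0, 1]
    - [2.2, 0.36, 0.62, 0, 1]
    - [2.6, 0.36, 0.62, 0, 1]
    - [2.6, 0.36, 0.62, 0, 1]
    - [2.6, 0.36, 0.62, 0, 1]

```text
t: 14.35
eef_pos: [0.5367, -0.1381, 0.1591]
ee_rot: [0.004, 1.57, -2.948]
force: [-0.7, 0.1, -0.3]
width: 0.0091
```

```bash
cat > look.py <<'E'
from h import *
import sys
tag=sys.argv[1]
a=np.radians(10.9); o=np.array([.5365,-.138])
def loc(X):
    D=X[:,:2]-o; return np.c_[D@[np.cos(a),np.sin(a)],D@[-np.sin(a),np.cos(a)]]
F={}; T=[]
for c in ["wrist","side","scene"]:
    s=show(); T.append(s["eef_pos"]); f=grab_frame(c); W=cloud(f,s)
    cv2.imwrite(f"pics/{c}{tag}.png",cv2.resize(f["pixels"][130:310,200:380,::-1],None,fx=4,fy=3.3) if c=="side" else f["pixels"][:,:,::-1])
    X=W.reshape(-1,3); X=X[~np.isnan(X[:,0])]; L=loc(X)
    z0=s["eef_pos"][2]
    for nm,lo,hi,x0,x1 in [("shelftop",.066,.074,0.005,.08),("lip",.066,.075,-.03,-.0045),("held",z0-.05,z0-.025,-.02,.02),("heldtop",z0-.015,z0+.02,-.02,.02)]:
        k=(X[:,2]>lo)&(X[:,2]<hi)&(L[:,0]>x0)&(L[:,0]<x1)&(np.abs(L[:,1])<.06)
        if k.sum()>10: print(c,nm,k.sum(),np.percentile(L[k],[1,50,99],axis=0).round(4).tolist(),"z",np.percentile(X[k][:,2],[2,98]).round(4))
T=np.mean(T,0); print("TCP mean",T.round(4),"local",loc(T[None])[0].round(4))
plan([.5365,-.138,.1135],10.9); print(get_state()["moment"].round(2))
E
python3 look.py 7
```

```text
t 14.35 pos [ 0.5367 -0.1381  0.1591] rot [ 0.0039  1.5698 -2.9475] F [-0.7  0.1 -0.3] w 0.0091
wrist shelftop 9737 [[0.006, -0.0446], [0.0364, -0.0144], [0.0662, 0.0208]] z [0.0689 0.072 ]
wrist lip 1263 [[-0.0184, -0.0394], [-0.0141, -0.0111], [-0.0096, 0.0206]] z [0.0662 0.0737]
wrist held 226 [[-0.0051, -0.0305], [-0.0005, -0.0302], [0.0038, -0.0273]] z [0.1098 0.1334]
wrist heldtop 4164 [[-0.0131, -0.0304], [-0.0007, -0.0109], [0.0122, 0.0248]] z [0.1471 0.1775]
t 14.4 pos [ 0.537  -0.1381  0.1595] rot [ 0.3553  1.5705 -2.596 ] F [-1.1  0.3 -0.9] w 0.0087
side shelftop 614 [[0.0076, -0.0454], [0.0393, 0.0073], [0.068, 0.0462]] z [0.0669 0.0735]
side lip 74 [[-0.0166, -0.0387], [-0.0123, 0.0047], [-0.0071, 0.0411]] z [0.0662 0.0746]
side held 64 [[-0.0043, -0.0227], [-0.0026, 0.0266], [0.0057, 0.0319]] z [0.1101 0.1337]
side heldtop 270 [[-0.0193, -0.0221], [0.0001, 0.0101], [0.019, 0.0305]] z [0.1464 0.1787]
t 14.45 pos [ 0.5371 -0.1381  0.1597] rot [ 2.4243  1.5705 -0.527 ] F [-0.5  0.6 -0.6] w 0.0085
scene shelftop 934 [[0.0062, -0.0435], [0.0393, 0.0006], [0.0688, 0.0449]] z [0.0672 0.0734]
scene lip 44 [[-0.0167, -0.0388], [-0.0116, -0.0167], [-0.0061, 0.041]] z [0.0661 0.0741]
TCP mean [ 0.5369 -0.1381  0.1594] local [ 0.0004 -0.0002]
t 14.5 pos [ 0.5371 -0.1381  0.1598] rot [ 2.7864  1.5703 -0.165 ] F [ 0.3  0.  -0.1] w 0.0088
jaw now -169.1 delta cm [ 4.63 -0.03  0.06] roll -0.0 q [ 0.102  0.233 -0.372  0.    -0.966  0.089] xaxis [ 5.e-04 -1.e-04 -1.e+00]
[ 0.06 -0.08  0.  ]
```

View pics/wrist7.png

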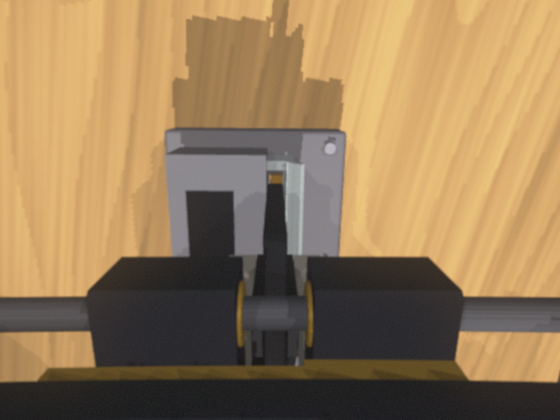

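View pics/side7.png

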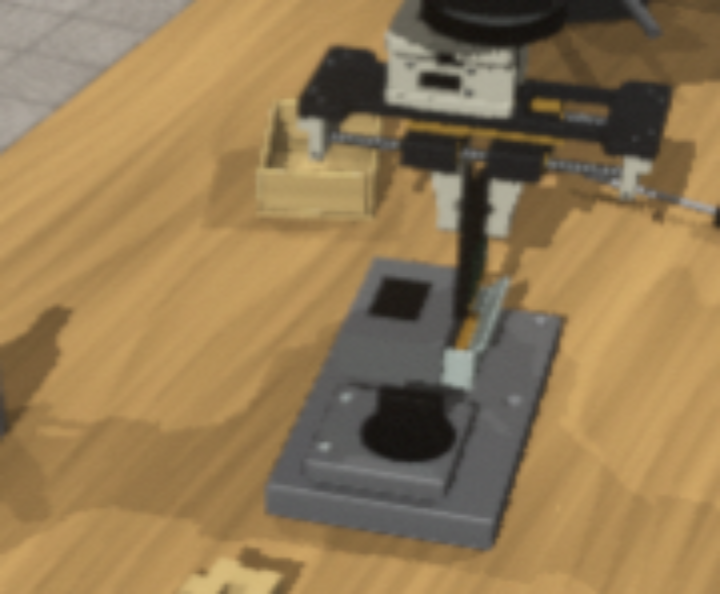

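Centred in both views: local offset is under 1 mm in x and about 0 in y, and brass is visible ahead of the module at (275,180). Descending into the slot.

step_arm:
  deltas:
    - [0.3, 0, 0, 0, 1]
    - [0.6, 0, 0, 0, 1]
    - [0.9, 0, 0, 0, 1]
    - [1.2, 0, 0, 0, 1]
    - [1.5, 0, 0, 0, 1]
    - [1.8, 0, 0, 0, 1]
    - [2.1, 0, 0, 0, 1]
    - [2.3, 0, 0, 0, 1]
    - [2.4, 0, 0, 0, 1]
    - [2.4, 0, 0, 0, 1]

```text
t: 15.33
eef_pos: [0.5367, -0.1381, 0.1352]
ee_rot: [-0.116, 1.57, -3.067]
force: [-0.1, 0.2, -0.6]
width: 0.0085
```

```bash
python3 look.py 8
```

```text
t 15.33 pos [ 0.5367 -0.1381  0.1352] rot [-0.1157  1.5703 -3.0672] F [-0.1  0.2 -0.6] w 0.0085
wrist shelftop 10292 [[0.006, -0.0448], [0.0364, -0.0188], [0.0663, 0.0108]] z [0.0689 0.072 ]
wrist lip 1310 [[-0.0185, -0.0394], [-0.0142, -0.0159], [-0.0095, 0.0109]] z [0.0662 0.0739]
wrist held 231 [[-0.0051, -0.0306], [-0.0008, -0.0302], [0.0039, -0.0272]] z [0.0859 0.1098]
wrist heldtop 4162 [[-0.0131, -0.0304], [-0.0007, -0.0109], [0.0121, 0.0247]] z [0.1234 0.1536]
t 15.38 pos [ 0.5369 -0.1381  0.1355] rot [ 0.2008  1.5706 -2.7507] F [-0.6 -0.2 -0.4] w 0.0091
side shelftop 612 [[0.0073, -0.0456], [0.039, 0.0056], [0.0683, 0.0459]] z [0.0675 0.0736]
side lip 70 [[-0.0165, -0.0396], [-0.0127, -0.0017], [-0.0078, 0.0417]] z [0.0667 0.0745]
side held 56 [[-0.0044, -0.0176], [-0.0021, 0.027], [0.0055, 0.0306]] z [0.0875 0.1085]
side heldtop 258 [[-0.0192, -0.019], [0.0001, 0.01], [0.0197, 0.031]] z [0.1226 0.1545]
t 15.43 pos [ 0.537  -0.1381  0.1356] rot [ 2.0324  1.5707 -0.919 ] F [ 0.3  0.2 -0.3] w 0.009
scene shelftop 940 [[0.0058, -0.0436], [0.0391, 0.0002], [0.0689, 0.045]] z [0.0673 0.0735]
scene lip 19 [[-0.0168, -0.0385], [-0.0126, -0.0341], [-0.0064, -0.0301]] z [0.0665 0.0741]
TCP mean [ 0.5369 -0.1381  0.1355] local [ 0.0003 -0.0002]
t 15.48 pos [ 0.537  -0.1381  0.1357] rot [ 2.707   1.5706 -0.2445] F [-0.  -0.2 -0.6] w 0.009
jaw now -169.11 delta cm [ 2.22 -0.02  0.05] roll -0.01 q [ 0.102  0.258 -0.401  0.    -0.912  0.089] xaxis [ 2.e-04 -0.e+00 -1.e+00]
[ 0.1  -0.1   0.02]
```

View pics/side8.png

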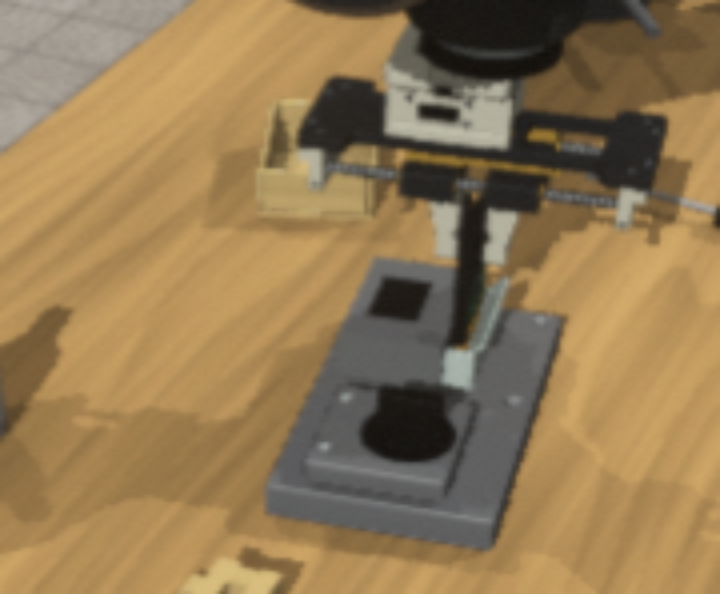

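It's inside the slot with no force. Going on to the bar.

step_arm:
  deltas:
    - [0.2, 0, 0, 0, 1]
    - [0.4, 0, 0, 0, 1]
    - [0.6, 0, 0, 0, 1]
    - [0.8, 0, 0, 0, 1]
    - [1, 0, 0, 0, 1]
    - [1.2, 0, 0, 0, 1]
    - [1.4, 0, 0, 0, 1]
    - [1.6, 0, 0, 0, 1]
    - [1.7, 0, 0, 0, 1]
    - [1.7, 0, 0, 0, 1]
  squeeze: 45

```text
t: 16.32
eef_pos: [0.5369, -0.1381, 0.1187]
ee_rot: [1.908, 1.571, -1.043]
force: [-2.1, 0.2, 4.6]
width: 0.0089
```

Run:
```python
from h import *
plan([.5365,-.138,.1135],10.9)
```

```text
t 16.32 pos [ 0.5369 -0.1381  0.1187] rot [ 1.9079  1.5706 -1.0434] F [-2.1  0.2  4.6] w 0.0089
jaw now -169.1 delta cm [ 0.52 -0.02  0.04] roll 0.0 q [ 0.102  0.277 -0.42   0.    -0.873  0.089] xaxis [ 1.e-04 -1.e-04 -1.e+00]
```

Force is 4.6 N up: on the bar, pressed about 2 mm. Pressing on.

step_arm:
  deltas:
    - [0.1, 0, 0, 0, 1]
    - [0.2, 0, 0, 0, 1]
    - [0.3, 0, 0, 0, 1]
    - [0.35, 0, 0, 0, 1]
    - [0.4, 0, 0, 0, 1]
    - [0.45, 0, 0, 0, 1]
    - [0.45, 0, 0, 0, 1]
    - [0.45, 0, 0, 0, 1]
    - [0.45, 0, 0, 0, 1]
    - [0.45, 0, 0, 0, 1]

```text
t: 17.15
eef_pos: [0.537, -0.1382, 0.1148]
ee_rot: [2.607, 1.57, -0.344]
force: [-2.9, 0.6, 8.2]
width: 0.009
```

step_arm:
  deltas:
    - [0.05, 0, 0, 0, 1]
    - [0.1, 0, 0, 0, 1]
    - [0.1, 0, 0, 0, 1]
    - [0.1, 0, 0, 0, 1]
    - [0.1, 0, 0, 0, 1]
    - [0.1, 0, 0, 0, 1]
    - [0.1, 0, 0, 0, 1]
    - [0.1, 0, 0, 0, 1]
    - [0.1, 0, 0, 0, 1]
    - [0.1, 0, 0, 0, 1]

```text
t: 17.98
eef_pos: [0.537, -0.1382, 0.1139]
ee_rot: [2.604, 1.57, -0.348]
force: [-2.8, 0.8, 9.0]
width: 0.0089
```

step_arm:
  deltas:
    - [0.05, 0, 0, 0, 1]
    - [0.1, 0, 0, 0, 1]
    - [0.1, 0, 0, 0, 1]
    - [0.1, 0, 0, 0, 1]
    - [0.1, 0, 0, 0, 1]
    - [0.1, 0, 0, 0, 1]
    - [0.1, 0, 0, 0, 1]
    - [0.1, 0, 0, 0, 1]
    - [0.1, 0, 0, 0, 1]
    - [0.1, 0, 0, 0, 1]

```text
t: 18.82
eef_pos: [0.537, -0.1382, 0.113]
ee_rot: [2.54, 1.57, -0.411]
force: [-3.7, 1.3, 10.0]
width: 0.0086
```

```bash
python3 look.py 9
```

```text
t 18.82 pos [ 0.537  -0.1382  0.113 ] rot [ 2.5403  1.5702 -0.4108] F [-3.7  1.3 10. ] w 0.0086
wrist shelftop 10849 [[0.006, -0.0448], [0.0364, -0.0231], [0.0666, 0.0015]] z [0.0689 0.0719]
wrist lip 1330 [[-0.0185, -0.0395], [-0.0142, -0.0203], [-0.0096, 0.0014]] z [0.0662 0.0738]
wrist held 4466 [[-0.0182, -0.0447], [0.0072, -0.0235], [0.0198, 0.0015]] z [0.0642 0.079 ]
wrist heldtop 4159 [[-0.0129, -0.0305], [-0.0005, -0.011], [0.0124, 0.0246]] z [0.1009 0.1313]
t 18.87 pos [ 0.537  -0.1382  0.113 ] rot [ 2.5625  1.5701 -0.3887] F [-4.2  0.4  9.7] w 0.0091
side shelftop 594 [[0.0076, -0.0455], [0.0409, 0.0105], [0.0681, 0.0462]] z [0.0668 0.0734]
side lip 64 [[-0.0167, -0.036], [-0.013, 0.0069], [-0.0068, 0.0398]] z [0.0664 0.0745]
side held 243 [[-0.0164, -0.0319], [0.0004, 0.0184], [0.0194, 0.0454]] z [0.0636 0.0857]
side heldtop 246 [[-0.0192, -0.024], [0.0003, 0.0099], [0.0193, 0.0308]] z [0.1002 0.1316]
t 18.92 pos [ 0.537  -0.1382  0.113 ] rot [ 2.5598  1.5701 -0.3914] F [-3.2  1.3  9.2] w 0.0085
scene shelftop 804 [[0.0103, -0.0437], [0.0443, -0.0014], [0.0693, 0.0448]] z [0.067  0.0734]
scene lip 21 [[-0.0166, -0.0389], [-0.0128, -0.0344], [-0.0068, -0.0301]] z [0.0663 0.0743]
scene held 91 [[-0.0164, -0.0437], [0.0155, -0.0328], [0.0198, 0.0432]] z [0.0644 0.0736]
TCP mean [ 0.537  -0.1382  0.113 ] local [ 0.0004 -0.0003]
t 18.97 pos [ 0.537  -0.1382  0.113 ] rot [ 2.6094  1.5701 -0.3418] F [-3.9  1.7 10.2] w 0.0087
jaw now -169.09 delta cm [-0.05 -0.03  0.04] roll 0.01 q [ 0.102  0.284 -0.427  0.    -0.86   0.089] xaxis [ 6.e-04 -2.e-04 -1.e+00]
[ 0.7   1.46 -0.02]
```

Still on the spring's slope (about 1 N per mm); continuing until the force shows the stop.

step_arm:
  deltas:
    - [0.05, 0, 0, 0, 1]
    - [0.1, 0, 0.04, 0, 1]
    - [0.1, 0, 0.04, 0, 1]
    - [0.1, 0, 0.04, 0, 1]
    - [0.1, 0, 0.04, 0, 1]
    - [0.1, 0, 0.04, 0, 1]
    - [0.1, 0, 0.04, 0, 1]
    - [0.1, 0, 0.04, 0, 1]
    - [0.1, 0, 0.04, 0, 1]
    - [0.1, 0, 0.04, 0, 1]
  squeeze: 50

```text
t: 19.8
eef_pos: [0.537, -0.1382, 0.1129]
ee_rot: [2.726, 1.569, -0.225]
force: [-5.4, 3.1, 16.9]
width: 0.0085
```

step_arm:
  deltas:
    - [0.05, 0, 0, 0, 1]
    - [0.1, 0, 0, 0, 1]
    - [0.1, 0, 0, 0, 1]
    - [0.1, 0, 0, 0, 1]
    - [0.1, 0, 0, 0, 1]
    - [0.1, 0, 0, 0, 1]
    - [0.1, 0, 0, 0, 1]
    - [0.1, 0, 0, 0, 1]
    - [0.1, 0, 0, 0, 1]
    - [0.1, 0, 0, 0, 1]

```text
t: 20.63
eef_pos: [0.5371, -0.1383, 0.1128]
ee_rot: [2.672, 1.568, -0.278]
force: [-7.0, 4.5, 24.9]
width: 0.0089
```

The stop is clear: commanding 2 mm more moved the TCP only 0.2 mm and force rose from 10 to 25 N. One last check.

```bash
python3 look.py 10 | grep -v shelf
python3 - <<'E'
from h import *
f=grab_frame("scene"); W=cloud(f)
cv2.imwrite("pics/scene10b.png",f["pixels"][:,:,::-1])
for n in ["module","screwdriver","glue","plybox","knob_grip"]:
    for m in masks_of(n,"scene")[:1]:
        P=W[m["mask"]]; P=P[~np.isnan(P[:,0])]; print(n,round(m["conf"],2),np.median(P,0).round(3),m["extent"])
E
```

```text
t 20.63 pos [ 0.5371 -0.1383  0.1128] rot [ 2.672   1.5685 -0.2785] F [-7.   4.5 24.9] w 0.0089
wrist lip 1323 [[-0.0184, -0.0394], [-0.0141, -0.0203], [-0.0096, 0.0013]] z [0.0663 0.0738]
wrist held 4465 [[-0.0182, -0.0446], [0.0072, -0.024], [0.0197, 0.0011]] z [0.0639 0.0796]
wrist heldtop 4146 [[-0.0128, -0.0306], [-0.0001, -0.0111], [0.0125, 0.0244]] z [0.101  0.1312]
t 20.68 pos [ 0.5371 -0.1383  0.1128] rot [ 2.6592  1.5685 -0.2912] F [-8.1  4.2 24.8] w 0.0089
side lip 64 [[-0.0168, -0.0303], [-0.0121, 0.0052], [-0.0076, 0.0421]] z [0.0662 0.0746]
side held 248 [[-0.0167, -0.0307], [0.0009, 0.0206], [0.0196, 0.046]] z [0.0635 0.0845]
side heldtop 255 [[-0.0188, -0.0254], [0.0002, 0.0096], [0.0192, 0.03]] z [0.1003 0.1321]
t 20.73 pos [ 0.5371 -0.1383  0.1128] rot [ 2.6526  1.5685 -0.2978] F [-7.2  3.5 24.3] w 0.009
scene lip 19 [[-0.0181, -0.0389], [-0.0132, -0.0347], [-0.0082, -0.0301]] z [0.067 0.074]
scene held 91 [[-0.017, -0.0441], [0.0151, -0.0327], [0.0198, 0.0435]] z [0.0636 0.0738]
TCP mean [ 0.5371 -0.1383  0.1128] local [ 0.0006 -0.0004]
t 20.78 pos [ 0.5371 -0.1383  0.1128] rot [ 2.6546  1.5686 -0.2958] F [-7.5  4.5 25.2] w 0.009
jaw now -169.05 delta cm [-0.07 -0.04  0.05] roll 0.05 q [ 0.102  0.283 -0.428  0.001 -0.857  0.089] xaxis [ 2.1e-03 -7.0e-04 -1.0e+00]
[ 1.72  3.33 -0.06]
screwdriver 0.79 [ 0.418 -0.39   0.022] [129.8, 152.2, 154.0, 214.1]
glue 0.67 [0.789 0.035 0.071] [318.4, 266.0, 339.9, 306.5]
plybox 0.64 [ 0.717 -0.336  0.013] [118.7, 248.2, 180.1, 307.6]
knob_grip 0.71 [ 0.531 -0.026  0.067] [285.6, 178.6, 295.8, 196.7]
```

View pics/side10.png

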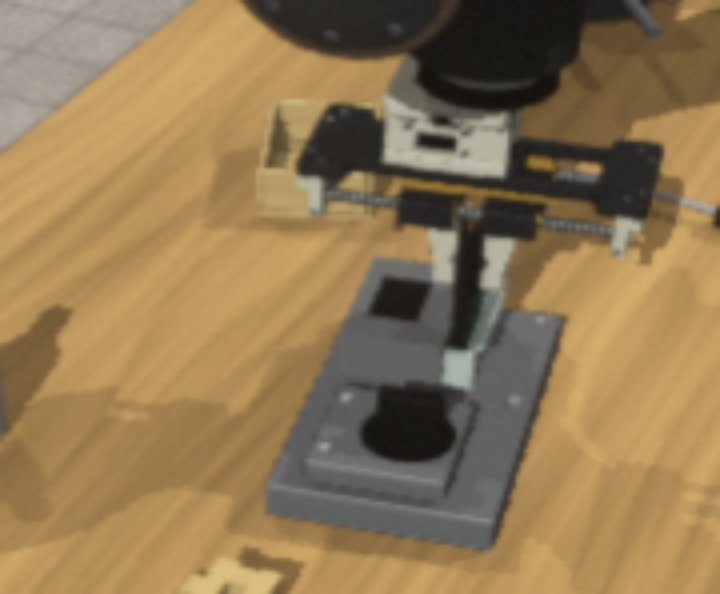

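View pics/wrist10.png

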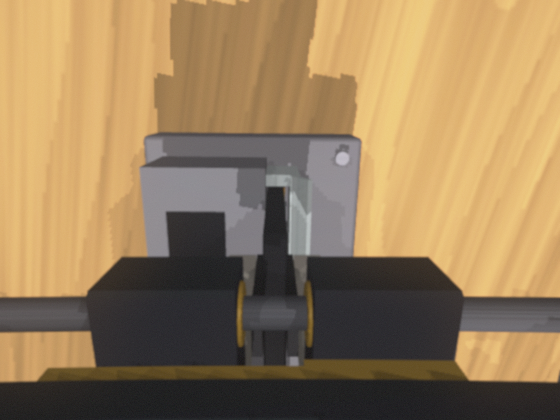

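The pictures show the module seated behind the lip (side view around (465,330), wrist view (275,215)), upright, with force steady at about 25 N. The bystanders haven't moved. Handing in.

Run:
```python
from h import *
print(job_done()); show()
```

```text
the job is handed in; nothing more can be done
None
the job is handed in; nothing more can be done
```

I handed the job in at about 21 s of the 64 s allowed, with the module still held and pressed home against the contact bar. The system gave no verdict.

- **Knob:** I turned it clockwise to about 60° of jaw turn. Torque rose from 0.17 to 0.73 N m over the last few degrees, which showed the stop. After I let go, it measured 10.6°, against 10.9° before the turn, so it is back at rest within measurement error.
- **Module:** I lifted it from the stand, centred it over the slot to under 1 mm, and slid it down upright behind the lip. At the end the tool stopped moving (0.2 mm for the last 2 mm commanded) while the force rose from 10 to 25 N. The tool height puts the module's underside about 37 mm above the bench, which is the bar's stop. The pads still read 9 mm, so the module is held, with a 50 N squeeze.
- **Bystanders:** The glue bottle and box measured the same before and after, within about 1 mm. The screwdriver's middle came out 9 mm different, but its outline in the picture is the same within about 2 pixels, so I put that down to the detector.
- **Checks that failed or disagreed:**
  - The final scene-camera picture returned no detection of the module. I relied on the side and wrist pictures and the force reading instead.
  - The module presses sideways on the slot wall with about 8 N.
  - I could not read the contact bar's position directly; I inferred it from height and force.

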